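Tip two crates, push the stamped one to the dispatch tape

TASK

One of the two small plywood crates has a stamp, a ring with a bar through it, on its underside. With the fingers, tip over first one crate and then the other to your right, so that each lies with its open end to the right and its underside facing left; then push the stamped one, still lying, to the right until the middle of it is over the strip of pale tape laid across the bench (the dispatch line). Leave the other crate lying where it fell, do not pick either crate up, and do not disturb the other things on the bench.

Things in the scene. Friction and masses are not known exactly. Their poses are not given: they have to be found in the camera images.
- crate_a: a small open-topped plywood crate, empty, 50 mm deep (own x) x 70 wide (own y) x 100 high (own z), walls and floor 6 mm, 0.2 to 0.33 kg; both crates look alike until tipped. Starts upright, open end up, a wide face (own -x) to the robot's left, own +x to the right (-y), within 0.15 rad. Origin at the centre of its underside, z towards the open end
- crate_b: a small open-topped plywood crate, empty, 50 mm deep (own x) x 70 wide (own y) x 100 high (own z), walls and floor 6 mm, 0.2 to 0.33 kg; both crates look alike until tipped. Starts upright, open end up, a wide face (own -x) to the robot's left, own +x to the right (-y), within 0.15 rad. Origin at the centre of its underside, z towards the open end
- crate_a_center (a point): the middle of crate_a, 50 mm from its underside on its own z. Tipping: a slow push on the left wide face at 85 mm height along own +x tips it over its far lower edge (it may slide up to 30 mm); past about 0.55 rad it falls by itself, open end to the right; then it is 50 mm high and 100 long
- crate_b_center (a point): the middle of crate_b, 50 mm from its underside on its own z. Tipping: a slow push on the left wide face at 85 mm height along own +x tips it over its far lower edge (it may slide up to 30 mm); past about 0.55 rad it falls by itself, open end to the right; then it is 50 mm high and 100 long
- crate_a_mouth (a point): centre of crate_a's open end, 100 mm from its underside on its own z
- crate_b_mouth (a point): centre of crate_b's open end, 100 mm from its underside on its own z
- stamp (a point): centre of the stamp, a dark burnt-in ring 39 mm across, lines 5 mm thick, with an 64 mm bar through it; it lies at the centre of the underside of the stamped crate, so that its place coincides with the origin of that crate; out of sight until that crate is tipped
- dispatch_tape: the dispatch line: a flat strip of pale tape, 25 mm wide (own x, which points to the robot's right, within 0.06 rad) and 300 mm long (own y), running away from the robot on the bench, right of the crates; too thin to feel; origin at its centre
- puck: a black resin-moulded specimen, a disc 30 mm across and 17 mm high, between the crates; origin under its centre; loose, to be left alone
- eraser: a rubber 45 x 23 x 13 mm between the crates; origin under its centre; loose, to be left alone
- weight: a brass weight 29 mm across and 53 mm high, right of the tape; origin under its centre; loose, to be left alone
- mouse: a black computer mouse 113 x 60 x 37 mm, right of the tape; origin under its centre; loose, to be left alone
Mind the look-alikes: they are no part of the job. What is shaped like the crate_a but yellow is not meant.

How it is judged:
On the way, in this order (a step that is already met when the one before it is completed fails the run):
1. one crate lies tipped over, its underside to the left (((angle between crate_a's own z axis and vertical between 1.45 and 1.69 rad and z of dispatch_tape in the frame of crate_a above 0.03 m) or (angle between crate_b's own z axis and vertical between 1.45 and 1.69 rad and z of dispatch_tape in the frame of crate_b above 0.03 m))), for 0.2 s.
2. both crates lie tipped over, their undersides to the left (angle between crate_a's own z axis and vertical between 1.45 and 1.69 rad and z of dispatch_tape in the frame of crate_a above 0.03 m and angle between crate_b's own z axis and vertical between 1.45 and 1.69 rad and z of dispatch_tape in the frame of crate_b above 0.03 m), for 0.2 s.
At the end, for the whole second after the job is handed in: Both crates lie flat (within 0.12 rad), open ends to the right; the stamped one is at rest with its middle within 25 mm of the tape's centre line and within its length; the other lies where it fell: middle within 140 mm of its start and over 30 mm short of that line (angle between crate_a's own z axis and vertical between 1.45 and 1.69 rad and angle between crate_b's own z axis and vertical between 1.45 and 1.69 rad and z of dispatch_tape in the frame of crate_b above 0.03 m and x of crate_a_center in the frame of dispatch_tape between -0.025 and 0.025 m and y of crate_a_center in the frame of dispatch_tape between -0.15 and 0.15 m and x of crate_a_mouth in the frame of dispatch_tape above 0.01 m and height (world z) of each of crate_a_center, crate_b_center below 0.03 m and distance of crate_b_center from where it was at the start of the episode below 0.14 m and x of crate_b_center in the frame of dispatch_tape below -0.03 m and linear speed of each of crate_a, crate_b below 0.01 m/s); the robot touches nothing.
It fails at once if a crate is lifted off the bench (height (world z) of any of crate_a_center, crate_b_center above 0.075 m or height (world z) of any of crate_a, crate_b above 0.06 m).
It fails at once if the stamped crate is pushed to the tape before both are tipped over (x of crate_a_center in the frame of dispatch_tape above -0.03 m and angle between crate_b's own z axis and vertical below 1.3 rad).
It fails at once if the unstamped crate is pushed to the tape (x of crate_b_center in the frame of dispatch_tape above -0.03 m).
It fails at once if another thing on the bench is moved more than 20 mm or knocked over (distance of any of puck, eraser, weight, mouse from where it was at the start of the episode above 0.02 m or angle between any of puck, eraser, weight, mouse's own z axis and vertical above 0.5 rad).
It also fails if it takes over 61 s, if anything falls off the work surface, if the arm or the gripper's body presses on something with over 40 N, if the wrist force passes 120 N, or if a joint passes its speed limit or range.

ROBOT

A 7-joint arm with a two-finger parallel gripper is mounted at the origin on a cart in front of the work surface, level with it; the furniture and walls round the work are solid. World frame = base frame: x ahead of the robot, y to its left, z up, the work surface at z = 0. Lengths are in m, angles in rad, forces in N, time in s.
With the tool pointing down it reaches from about 0.425 to 0.875 m from the base axis. Payload 8.4 kg.
Tool frame: the origin (TCP) lies midway between the tips of the shut fingers; the grasp point (between the pads) lies 19 mm behind it; z points along the fingers, x is the direction in which the jaws open and shut, and the axes are right-handed (so a half turn about z gives the same grasp; the last joint's range is limited). The gripper opens to 87 mm and grips with 3 to 60 N. Pads are 19 mm wide; open, the fingers measure 117 mm over their backs; the gripper's body (75 mm by 190 mm) begins 51 mm behind the grasp point.
Start: joints at [-1.41, 0.333, 0.04, 1.465, -0.013, 1.343, -0.059], TCP at [0.167, 0.628, 0.223] pointing down, gripper open.
Joint ranges: [-2.58, 2.58], [-0.38, 2.09], [-1.3, 1.39], [0.25, 2.4], [-1.5, 4.64], [0.08, 2.09], [-2.65, 2.65]. Speed limits (rad/s): [2.22, 2.22, 2.79, 2.79, 3.14, 3.14, 3.14].

INTERFACE

Orientations are given as a unit quaternion [x, y, z, w].
In Python, from workcell import get_state, get_image, close_job, find_in, place_of gives the robot as it stands.
- The arm moves only by the shell command python3 -m crank 'ROWS'. ROWS is JSON, a list that holds one entry, the list of rows, each a list of 7 numbers: the gripper command: -1 is shut, 1 is fully open, values between are in proportion, then the shift along the tool's x, y, z in mm, then the turn, a rotation vector about the tool's x, y, z in degrees. A call has 1 to 12 rows; each row shifts and turns the commanded pose from where the row before left it, along the tool's axes as they then stand; what a row does not reach is not made up. A row lasts 1/8 s, in which the tool goes at most 62.5 mm and 10.7 degrees, less where a joint would pass 70% of its speed; a pose out of reach is approached as far as the arm can. A call is refused whole if a number of a shift passes 62.5 or a number of a turn 10.7, either way. A call with a gripper value outside its range is refused whole. The fingers move at their own pace and stop on an object; the grip force is fixed at half the most. Time passes only in rows, so rows that do not move let the fingers close. It gives the time, the measured TCP pose, the force and the opening at its end, in the units of the state.
- get_state(): the state, without advancing time (a new reading comes with each control period).
- get_image(name): name is "scene" or "top" or "wrist"; returns a dict with "pixels" (420x560x3 uint8, red, green, blue), "depth" (420x560 float32, m along the optical axis (not along the pixel's ray), 0 where there is no reading), "fovy" (degrees; the focal length in pixels is half the picture's height over the tangent of half this angle, whatever the lens; pixels are square), "cx", "cy" (the principal point, pixels), "pose" (4x4, takes a point from camera to world coordinates); the wrist camera has in their place "tool_from_camera" (4x4, takes a point from camera to tool coordinates, whose origin is the TCP and whose axes are the tool frame's). Camera axes: x right, y down, z forward; pixel columns grow to the right and rows downward; lengths in m; the calibration is good to about 2 mm. A picture is of the moment at which its call begins: read the wrist's pose just before it.
- close_job(): hands the job in, once; it reports no verdict.
Trained networks look in a picture, given as the dict that the camera call returned (one of the last four; its "shot" number tells which), for a name from the list of things; names that differ only in an ending like _2 or _b are one class to them, and where a whole thing is asked for, a point or a joint stands for the part that bears it (a point fixed in the world has none). Each returns a list of dicts, best first, with "confidence" (0 to 1); they miss things now and then, are a little off and sometimes report something else, mostly with a low value. They report only what shows in the picture. A call takes as long as a camera call. They do not tell look-alikes from the thing itself.
- find_in(picture, name): "point" ([column, row] in pixels, amid what is visible of it).
- place_of(picture, name): "point" ([column, row] in pixels: a listed point, or the origin of a listed thing).
The state is a dict: "t": time; "qpos": joint angles; "qd": joint speeds; "effort": joint torques, N m; "ee_pos": TCP position; "ee_rot": TCP orientation; "force": force on the tool from outside, world axes, zero at the start; "torque": the same for the moment, N m; "gripper_width": finger opening in m.
Only numpy, scipy, OpenCV 4.12 (cv2) and the standard library are available. Lean on these libraries where they do the work, as an engineer would, in place of code of your own. Each camera call takes 0.05 s, during which the arm holds its last target.

## Working session

There is one attempt and no reset: what is moved stays moved. The work goes in short steps, Python scripts to look and compute and a shell command to move; the robot and the scene stay as the last step left them, time stands still between calls to the robot, and variables do not carry over. Pictures are saved under pics/ and viewed, and the job is handed in when it is done.

```bash
ls; mkdir -p pics; cat > h.py <<'E'
import numpy as np, cv2
from workcell import *
from scipy.spatial.transform import Rotation as R
def save(im,n):cv2.imwrite(f'pics/{n}.png',im['pixels'][:,:,::-1])
def T(im,st=None):
    if 'pose' in im: return np.array(im['pose'])
    M=np.eye(4);M[:3,:3]=R.from_quat(st['ee_rot']).as_matrix();M[:3,3]=st['ee_pos'];return M@np.array(im['tool_from_camera'])
def f(im):return 210/np.tan(np.radians(im['fovy'])/2)
def atz(im,p,z,st=None):
    M=T(im,st);d=M[:3,:3]@np.array([(p[0]-im['cx'])/f(im),(p[1]-im['cy'])/f(im),1]);o=M[:3,3]
    return o+d*(z-o[2])/d[2]
def dep(im,p,st=None):
    M=T(im,st);c,r=int(round(p[0])),int(round(p[1]));w=im['depth'][r-1:r+2,c-1:c+2];w=w[w>0]
    if len(w)==0:return None
    z=np.median(w);return (M@np.array([(p[0]-im['cx'])/f(im)*z,(p[1]-im['cy'])/f(im)*z,z,1]))[:3]
E
python3 - <<'E'
from h import *
np.set_printoptions(precision=4,suppress=True)
s=get_state();print(s['t'],s['ee_pos'],s['ee_rot'],s['gripper_width'],s['force'])
for n in ['scene','top']:
    im=get_image(n);save(im,n+'0');print(n,im['fovy'],im['cx'],im['cy'],T(im))
    for t in ['crate_a','puck','eraser','weight','mouse','dispatch_tape']:
        for q in place_of(im,t)[:3]:
            print(t,np.array(q['point']),round(q['confidence'],2),atz(im,q['point'],0),dep(im,q['point']))
E
```

```text
pics
0.0 [0.1669 0.6277 0.2217] [ 0.7927  0.6096 -0.0006  0.0006] 0.08701585196582175 [ 0.2706 -0.3039 -0.1121]
scene 53.085407240591 272.78400874396175 215.76848768176768 [[-0.5578 -0.6366  0.5325  0.1043]
 [-0.83    0.4268 -0.3592  0.1255]
 [ 0.0014 -0.6423 -0.7665  0.7562]
 [ 0.      0.      0.      1.    ]]
crate_a [213.7 325.4] 0.91 [0.4645 0.0192 0.    ] [0.4278 0.0301 0.077 ]
crate_a [296.4 279.6] 0.83 [ 0.4584 -0.173   0.    ] [ 0.436  -0.1541  0.0479]
crate_a [179.7 260.9] 0.65 [ 0.6361  0.0082 -0.    ] [0.602  0.0157 0.0484]
puck [234.3 269.6] 0.54 [ 0.5516 -0.0781  0.    ] [ 0.541  -0.0733  0.0178]
eraser [205.4 283.5] 0.71 [ 0.5556 -0.0113  0.    ] [0.4967 0.0066 0.0988]
eraser [177.9 263.5] 0.59 [0.6322 0.0144 0.    ] [0.6025 0.0206 0.0424]
eraser [327.1 179.3] 0.45 [ 0.6531 -0.4103  0.    ] [ 0.6402 -0.3976  0.0178]
weight [327.4 180.7] 0.68 [ 0.6488 -0.4078  0.    ] [ 0.6395 -0.3987  0.0129]
mouse [363.8 212.2] 0.81 [ 0.519  -0.4138  0.    ] [ 0.5022 -0.3919  0.0307]
top 45.44439679547007 275.91952339062556 209.50825955383272 [[ 0.0172 -0.9954  0.0942  0.4922]
 [-0.9995 -0.0145  0.0288 -0.2094]
 [-0.0273 -0.0946 -0.9951  0.9239]
 [ 0.      0.      0.      1.    ]]
crate_a [164.4 269. ] 0.62 [0.4666 0.0209 0.    ] [ 0.4693 -0.0038  0.0991]
crate_a [278.7 275.3] 0.62 [ 0.4589 -0.1898  0.    ] [ 0.4591 -0.1899  0.0057]
puck [219.7 224.6] 0.47 [ 0.55  -0.079  0.   ] [ 0.5489 -0.0816  0.0182]
eraser [187.9 223.6] 0.62 [ 0.551  -0.0197  0.    ] [ 0.5501 -0.0227  0.0144]
weight [401.7 174.4] 0.83 [ 0.6483 -0.4144  0.    ] [ 0.64   -0.4035  0.049 ]
mouse [401.  247.6] 0.88 [ 0.5131 -0.4122  0.    ] [ 0.5124 -0.4053  0.0318]
dispatch_tape [329.3 218.2] 0.64 [ 0.565  -0.2813  0.    ] [ 0.5649 -0.2813  0.0003]
dispatch_tape [222.1 224.6] 0.46 [ 0.5501 -0.0834  0.    ] [ 0.549  -0.0858  0.0171]
dispatch_tape [173.6 177.3] 0.31 [0.6374 0.0101 0.    ] [ 0.6219 -0.0134  0.099 ]
```

View pics/scene0.png

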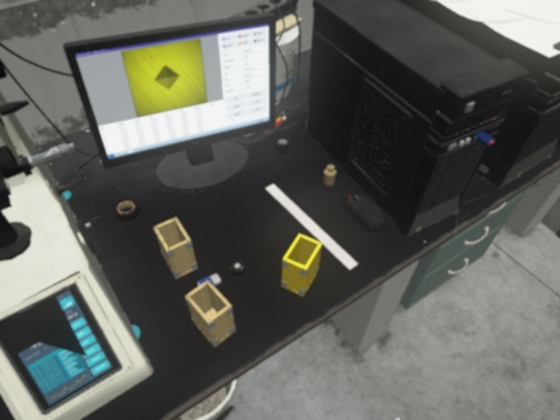

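View pics/top0.png

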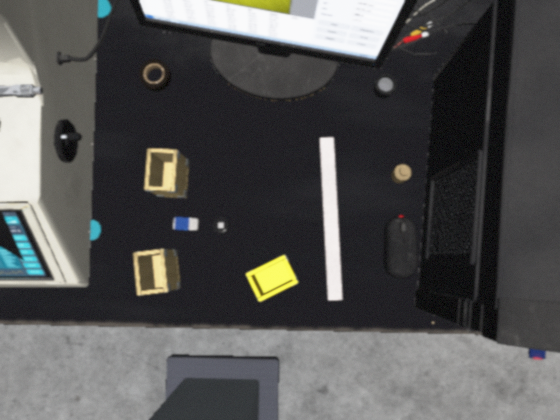

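The scene has the two plywood crates at left, with tops at (165,172) and (155,272) in the top view. The yellow look-alike is at (272,278), right of the near crate. The tape is at (331,218). A machine with some height stands to the left, so I'll get precise geometry from depth.

```bash
python3 - <<'E'
from h import *
np.set_printoptions(precision=3,suppress=True,linewidth=200)
clouds={}
for n in ['top','scene']:
    im=get_image(n);d=im['depth'];v,u=np.mgrid[:420,:560]
    P=np.stack([(u-im['cx'])/f(im)*d,(v-im['cy'])/f(im)*d,d,np.ones_like(d)],-1)@T(im).T
    P=P[...,:3];P[d==0]=np.nan;clouds[n]=P
    for nm,(x0,x1,y0,y1) in dict(near=(.4,.52,-.05,.08),far=(.57,.7,-.06,.08),yel=(.39,.53,-.26,-.12)).items():
        m=(P[...,0]>x0)&(P[...,0]<x1)&(P[...,1]>y0)&(P[...,1]<y1)&(P[...,2]>.088)&(P[...,2]<.115)
        if nm=='yel':m=(P[...,0]>x0)&(P[...,0]<x1)&(P[...,1]>y0)&(P[...,1]<y1)&(P[...,2]>.03)&(P[...,2]<.115)
        q=P[m][:,:2].astype(np.float32)
        if len(q)>5:
            r=cv2.minAreaRect(q);print(n,nm,len(q),r,np.median(P[m][:,2]));print(cv2.boxPoints(r).tolist())
    px=im['pixels'].astype(int)
    m=(px.min(-1)>150)&(abs(P[...,2])<.012)&(P[...,1]<-.2)&(P[...,1]>-.36)&(P[...,0]<.75)&(P[...,0]>.36)
    q=P[m][:,:2].astype(np.float32);print('tape',n,len(q),cv2.minAreaRect(q),q.mean(0))
P=clouds['top']
# height map left
for x in np.arange(.35,.85,.04):
    row=[]
    for y in np.arange(.04,.36,.03):
        m=(abs(P[...,0]-x)<.02)&(abs(P[...,1]-y)<.015);row.append(np.nanmax(P[m][:,2]) if m.any() else np.nan)
    print(round(x,2),np.array(row))
print(get_state()['t'])
E
```

```text
top near 640 ((0.4649254381656647, 0.02017810568213463), (0.07116237282752991, 0.05118226259946823), 7.570085048675537) 0.09951362959315407
[[0.42628300189971924, 0.04085877165198326], [0.4330257177352905, -0.009877409785985947], [0.5035678744316101, -0.0005025602877140045], [0.4968251585960388, 0.0502336211502552]]
top far 631 ((0.634859561920166, 0.009378021582961082), (0.05122453719377518, 0.07138310372829437), 88.35951232910156) 0.09953021227342429
[[0.5984494090080261, -0.015201970934867859], [0.6698032021522522, -0.017245527356863022], [0.6712697148323059, 0.033958014100790024], [0.5999159216880798, 0.03600157052278519]]
top yel 642 ((0.45830562710762024, -0.1794373244047165), (0.05026862770318985, 0.07088528573513031), 27.469173431396484) 0.09939258134460854
[[0.41965627670288086, -0.15958426892757416], [0.45235365629196167, -0.22247786819934845], [0.4969549775123596, -0.19929037988185883], [0.4642575979232788, -0.13639678061008453]]
tape top 2315 ((0.567878246307373, -0.2833276689052582), (0.3008023202419281, 0.02655455842614174), 3.297163963317871) [ 0.565 -0.283]
scene near
[... 1347 characters left out ...]
23 0.123 0.122 0.123 0.109   nan   nan]
0.51 [0.103 0.007 0.005 0.005 0.164 0.167 0.166 0.165   nan   nan   nan]
0.55 [0.004 0.005 0.005 0.008 0.2   0.202 0.202 0.169   nan   nan   nan]
0.59 [0.105 0.005 0.006 0.005 0.207 0.208 0.207   nan   nan   nan   nan]
0.63 [0.104 0.004 0.005 0.179 0.21  0.211 0.21    nan   nan   nan   nan]
0.67 [0.103 0.006 0.336 0.336 0.334 0.216 0.217   nan   nan   nan   nan]
0.71 [0.006 0.005 0.337 0.338 0.335 0.218 0.217   nan   nan   nan   nan]
0.75 [0.006 0.005 0.006 0.005 0.255 0.257 0.245   nan   nan   nan   nan]
0.79 [0.021 0.021 0.169 0.173 0.318 0.302   nan   nan   nan   nan   nan]
0.83 [0.023 0.024 0.163 0.005 0.319   nan   nan   nan   nan   nan   nan]
0.8
```

```bash
python3 - <<'E'
from h import *
np.set_printoptions(precision=2,suppress=True,linewidth=220)
im=get_image('top');d=im['depth'];v,u=np.mgrid[:420,:560]
P=(np.stack([(u-im['cx'])/f(im)*d,(v-im['cy'])/f(im)*d,d,np.ones_like(d)],-1)@T(im).T)[...,:3];P[d==0]=np.nan
im2=get_image('scene');d=im2['depth']
Q=(np.stack([(u-im2['cx'])/f(im2)*d,(v-im2['cy'])/f(im2)*d,d,np.ones_like(d)],-1)@T(im2).T)[...,:3];Q[d==0]=np.nan
ys=np.arange(.05,.2,.01);print(ys)
for nm,C in (('top',P),('scene',Q)):
  for x in np.arange(.52,.84,.02):
    row=[]
    for y in ys:
        m=(abs(C[...,0]-x)<.01)&(abs(C[...,1]-y)<.005);row.append(np.nanmax(C[m][:,2]) if m.any() else np.nan)
    print(round(x,2),np.array(row))
big=cv2.resize(im['pixels'][60:320,0:260,::-1],None,fx=2.3,fy=2.3,interpolation=cv2.INTER_CUBIC);cv2.imwrite('pics/topcrop.png',big)
for r in range(60,130,10):
    pass
m=(P[...,0]>.3)&(P[...,0]<.9)&(P[...,1]>-.6)&(P[...,1]<.08)&(P[...,2]>.2)
print('tall on right/back:',P[m].min(0) if m.any() else None,P[m].max(0))
E
```

```text
[0.05 0.06 0.07 0.08 0.09 0.1  0.11 0.12 0.13 0.14 0.15 0.16 0.17 0.18 0.19 0.2 ]
0.52 [0.   0.01 0.   0.01 0.   0.   0.   0.01 0.   0.   0.11 0.16 0.17 0.17 0.17 0.16]
0.54 [0.   0.   0.   0.   0.   0.   0.   0.   0.   0.01 0.1  0.18 0.19 0.19 0.19 0.19]
0.56 [0.   0.   0.   0.   0.   0.   0.   0.   0.   0.   0.11 0.2  0.2  0.2  0.2  0.2 ]
0.58 [0.   0.01 0.   0.   0.01 0.   0.   0.   0.   0.   0.12 0.2  0.21 0.21 0.21 0.21]
0.6 [0.   0.   0.   0.   0.   0.   0.   0.   0.   0.01 0.12 0.2  0.21 0.21 0.21 0.21]
0.62 [ nan 0.   0.   0.   0.   0.   0.   0.   0.   0.01 0.11 0.21 0.21 0.21 0.21 0.21]
0.64 [  nan -0.    0.    0.    0.    0.    0.    0.    0.    0.18  0.18  0.21  0.21  0.21  0.21  0.21]
0.66 [ nan 0.   0.   0.   0.   0.   0.19 0.19 0.19 0.19 0.19 0.21 0.21 0.21 0.22 0.21]
0.68 [ nan 0.   0.   0.   0.   0.33 0.34 0.34 0.34 0.33 0.33 0.21 0.22 0.22 0.22 0.22]
0.7 [0.   0.   0.   0.   0.   0.33 0.34 0.34 0.34 0.34 0.34 0.21 0.22 0.22 0.22 0.22]
0.72 [0.   0.   0.   0.   0.   0.   0.   0.01 0.01 0.   0.   0.21 0.22 0.22 0.22 0.22]
0.74 [0.   0.   0.   0.   0.   0.   0.01 0.   0
[... 1135 characters left out ...]
33 0.33 0.34 0.34 0.34 0.32 0.32]
0.7 [0.   0.   0.   0.   0.   0.33 0.34 0.34 0.34 0.33 0.33 0.33 0.34 0.34 0.22 0.22]
0.72 [0.   0.   0.   0.   0.   0.   0.   0.   0.   0.   0.03 0.21 0.22 0.22 0.22 0.22]
0.74 [0.   0.   0.   0.   0.   0.   0.   0.   0.   0.   0.   0.22 0.23 0.24 0.23 0.23]
0.76 [0.   0.   0.   0.   0.   0.   0.   0.   0.   0.   0.   0.23 0.26 0.25 0.26 0.26]
0.78 [0.   0.   0.   0.   0.   0.   0.   0.   0.   0.    nan 0.25 0.3  0.3  0.25 0.25]
0.8 [0.02 0.02 0.02 0.   0.   0.   0.17 0.17 0.17 0.43 0.17 0.23 0.37 0.35  nan  nan]
0.82 [0.02 0.02 0.02 0.02 0.   0.   0.16 0.   0.4  0.42  nan 0.22 0.36  nan  nan  nan]
tall on right/back: [ 0.37 -0.54  0.2 ] [ 0.88 -0.1   0.38]
```

View pics/topcrop.png

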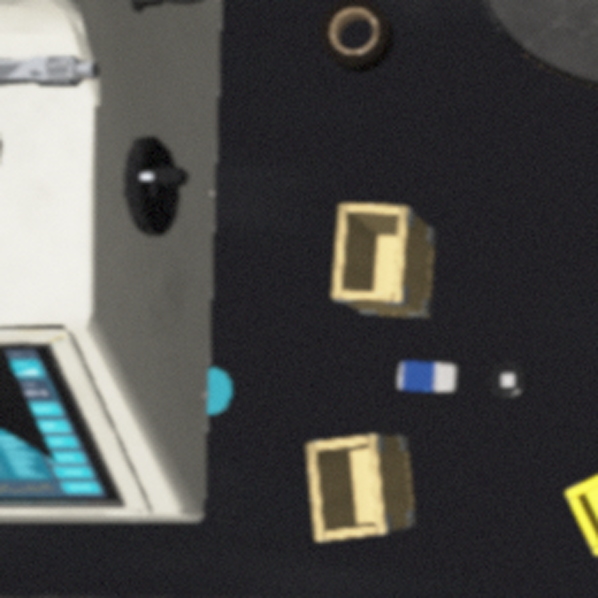

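```bash
cat > go.py <<'E'
# usage: go.py x y z [yaw_deg tilt_deg]: prints the shift (tool axes, mm) and turn needed from the measured pose
import sys; from h import *
a=list(map(float,sys.argv[1:]));s=get_state();M=R.from_quat(s['ee_rot'])
d=M.inv().apply(np.array(a[:3])-s['ee_pos'])*1000
print('t',round(s['t'],2),'pos',np.round(s['ee_pos'],4),'F',np.round(s['force'],1),'w',round(s['gripper_width'],4)); print('axes x,y,z:\n',M.as_matrix().T.round(3))
print('shift',d.round(1))
if len(a)>3:
    y,t=np.radians(a[3:5]); # yaw: tool x direction; tilt: body leans to right (-y)
    D=R.from_matrix(np.array([[1,0,0],[0,-1,0],[0,0,-1.]])); G=R.from_rotvec([t,0,0])*R.from_rotvec([0,0,y])*D
    print('turn',np.degrees((M.inv()*G).as_rotvec()).round(1))
E
python3 go.py 0.19 0.46 0.30 45 0; python3 -c "
from h import *
print(get_state()['qpos'])"
```

```text
t 0.9 pos [0.167  0.6282 0.2226] F [ 0.2 -0.2  0.5] w 0.0869
axes x,y,z:
 [[ 0.257  0.966  0.   ]
 [ 0.966 -0.257 -0.   ]
 [-0.     0.    -1.   ]]
shift [-156.6   65.5  -77.4]
turn [-0.  -0.  30.1]
[-1.41021768  0.33316077  0.03992329  1.46539792 -0.01341642  1.3432703
 -0.05848326]
```

```bash
python3 -m crank '[[[-1,0,0,-40,0,0,0],[-1,-39,16,-37,0,0,0],[-1,-39,16,0,0,0,0],[-1,-39,16,0,0,0,0],[-1,-39,16,0,0,0,0],[-1,0,0,0,0,0,10],[-1,0,0,0,0,0,10],[-1,0,0,0,0,0,10]]]'; python3 go.py 0.36 0.27 0.30 20 0
```

```text
t: 1.9
ee_pos: [0.1888, 0.4608, 0.2998]
ee_rot: [0.925, 0.381, 0.0, -0.0]
force: [0.3, -0.0, 0.2]
gripper_width: 0.015
t 1.9 pos [0.1888 0.4608 0.2998] F [ 0.3 -0.   0.2] w 0.015
axes x,y,z:
 [[ 0.71   0.704  0.   ]
 [ 0.704 -0.71  -0.   ]
 [ 0.     0.    -1.   ]]
shift [-12.8 256.   -0.3]
turn [-0.  -0.  24.8]
```

```bash
python3 -m crank '[[[-1,-2,45,0,0,0,0],[-1,-2,45,0,0,0,0],[-1,-3,45,0,0,0,0],[-1,-3,45,0,0,0,0],[-1,-3,45,0,0,0,0],[-1,0,31,0,0,0,0],[-1,0,0,0,0,0,9],[-1,0,0,0,0,0,8],[-1,0,0,0,0,0,8]]]'; python3 go.py 0.457 0.08 0.30 0 0;python3 -c "
from h import *
print(get_state()['qpos'])"
```

```text
t: 3.02
ee_pos: [0.361, 0.271, 0.2997]
ee_rot: [0.985, 0.172, 0.0, -0.0]
force: [0.5, -0.7, 0.3]
gripper_width: 0.0004
t 3.02 pos [0.361  0.271  0.2997] F [ 0.5 -0.7  0.3] w 0.0004
axes x,y,z:
 [[ 0.941  0.339  0.   ]
 [ 0.339 -0.941 -0.   ]
 [ 0.     0.    -1.   ]]
shift [ 25.5 212.2  -0.3]
turn [-0.  -0.  19.8]
[-1.08312773 -0.12864439  0.30880019  1.80848775  0.03911119  1.45544797
 -0.43504293]
```

```bash
python3 -m crank '[[[-1,5,50,0,0,0,0],[-1,5,50,0,0,0,0],[-1,5,50,0,0,0,0],[-1,5,50,0,0,0,0],[-1,0,0,0,0,0,6],[-1,0,0,0,0,0,6]]]'; python3 go.py 0.455 0.089 0.12 7.6 0
```

```text
t: 3.78
ee_pos: [0.4487, 0.0895, 0.2997]
ee_rot: [0.998, 0.068, 0.0, -0.0]
force: [-0.5, 0.5, -0.1]
gripper_width: 0.0004
t 3.77 pos [0.4487 0.0895 0.2997] F [-0.5  0.5 -0.1] w 0.0004
axes x,y,z:
 [[ 0.991  0.136  0.   ]
 [ 0.136 -0.991 -0.001]
 [ 0.     0.001 -1.   ]]
shift [  6.1   1.4 179.7]
turn [-0.  -0.   0.2]
```

```bash
python3 -m crank '[[[-1,6,1,60,0,0,0],[-1,0,0,60,0,0,0],[-1,0,0,60,0,0,0],[-1,0,0,35,0,0,0],[-1,0,15,0,0,0,0],[-1,0,10,0,0,0,0],[-1,0,4,0,0,0,0],[-1,0,4,0,0,0,0],[-1,0,4,0,0,0,0],[-1,0,4,0,0,0,0],[-1,0,4,0,0,0,0]]]'; python3 - <<'E'
from h import *
im=get_image('scene');save(im,'s1')
E
```

```text
t: 5.15
ee_pos: [0.461, 0.0454, 0.0847]
ee_rot: [0.997, 0.071, 0.0, -0.0]
force: [-0.3, 0.5, 0.7]
gripper_width: 0.0003
```

View pics/s1.png

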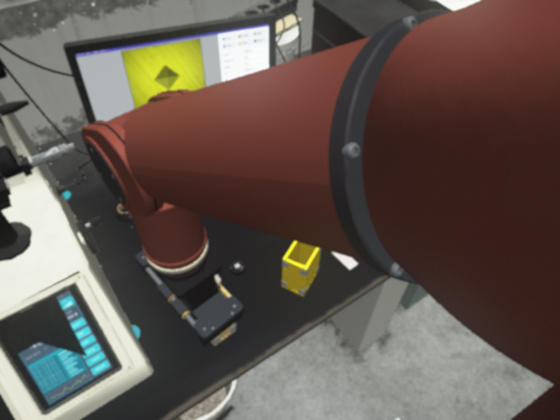

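```bash
python3 -m crank '[[[-1,0,4,0,0,0,0],[-1,0,4,0,0,0,0],[-1,0,4,0,0,0,0],[-1,0,4,0,0,0,0]]]'; python3 - <<'E'
from h import *
im=get_image('wrist');save(im,'w1');im=get_image('top');save(im,'t1')
E
```

```text
t: 5.7
ee_pos: [0.4632, 0.0292, 0.0845]
ee_rot: [0.997, 0.071, -0.0, 0.0]
force: [0.7, 0.3, 0.7]
gripper_width: 0.0006
```

View pics/w1.png

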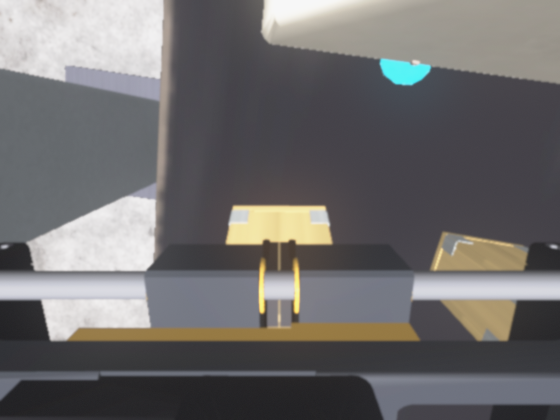

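View pics/t1.png

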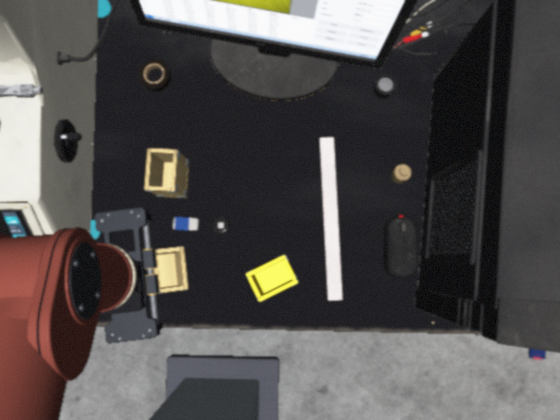

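```bash
python3 -m crank '[[[-1,0,4,0,0,0,0],[-1,0,4,0,0,0,0],[-1,0,4,0,0,0,0],[-1,0,4,0,0,0,0]]]'; python3 - <<'E'
from h import *
im=get_image('top');save(im,'t2')
E
```

```text
t: 6.3
ee_pos: [0.4655, 0.0134, 0.0845]
ee_rot: [0.997, 0.071, -0.0, 0.0]
force: [-0.2, 0.5, 0.5]
gripper_width: 0.0001
```

View pics/t2.png

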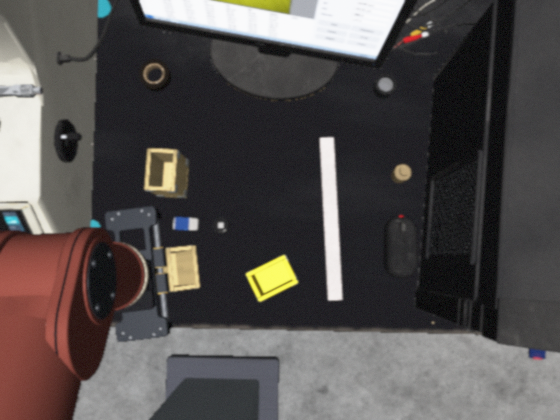

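```bash
cat > prof.py <<'E'
import sys
from h import *
np.set_printoptions(precision=3,suppress=True,linewidth=220)
x0=float(sys.argv[1])
im=get_image('top');d=im['depth'];v,u=np.mgrid[:420,:560]
P=(np.stack([(u-im['cx'])/f(im)*d,(v-im['cy'])/f(im)*d,d,np.ones_like(d)],-1)@T(im).T)[...,:3];P[d==0]=np.nan
for dx in (-.03,-.02,0,.02,.03):
    print(x0+dx,end=': ')
    for y in np.arange(.03,-.16,-.01):
        m=(abs(P[...,0]-x0-dx)<.004)&(abs(P[...,1]-y)<.005);print(f'{y:.2f}:{np.nanmax(P[m][:,2])*1000:.0f}' if m.any() else f'{y:.2f}:-',end=' ')
    print()
E
python3 prof.py .47
```

```text
0.43999999999999995: 0.03:- 0.02:531 0.01:533 -0.00:533 -0.01:530 -0.02:528 -0.03:528 -0.04:526 -0.05:95 -0.06:89 -0.07:4 -0.08:2 -0.09:2 -0.10:3 -0.11:3 -0.12:3 -0.13:3 -0.14:2 -0.15:101 
0.44999999999999996: 0.03:- 0.02:526 0.01:528 -0.00:526 -0.01:524 -0.02:526 -0.03:525 -0.04:520 -0.05:88 -0.06:89 -0.07:3 -0.08:2 -0.09:3 -0.10:2 -0.11:4 -0.12:4 -0.13:4 -0.14:99 -0.15:103 
0.47: 0.03:504 0.02:504 0.01:504 -0.00:504 -0.01:504 -0.02:515 -0.03:515 -0.04:499 -0.05:90 -0.06:89 -0.07:4 -0.08:4 -0.09:3 -0.10:4 -0.11:5 -0.12:3 -0.13:4 -0.14:100 -0.15:103 
0.49: 0.03:498 0.02:498 0.01:499 -0.00:500 -0.01:502 -0.02:504 -0.03:504 -0.04:486 -0.05:89 -0.06:4 -0.07:4 -0.08:3 -0.09:2 -0.10:3 -0.11:1 -0.12:5 -0.13:4 -0.14:2 -0.15:4 
0.5: 0.03:491 0.02:492 0.01:492 -0.00:493 -0.01:496 -0.02:498 -0.03:499 -0.04:94 -0.05:90 -0.06:4 -0.07:3 -0.08:3 -0.09:4 -0.10:3 -0.11:3 -0.12:4 -0.13:2 -0.14:3 -0.15:2
```

```bash
python3 -m crank '[[[-1,0,3,0,0,0,0],[-1,0,3,0,0,0,0],[-1,0,3,0,0,0,0],[-1,0,0,0,0,0,0],[-1,0,0,0,0,0,0]]]'; python3 prof.py .475
```

```text
t: 7.02
ee_pos: [0.4667, 0.0049, 0.0846]
ee_rot: [0.997, 0.071, -0.0, -0.0]
force: [-0.0, -0.6, 0.3]
gripper_width: 0.0004
0.44499999999999995: 0.03:- 0.02:528 0.01:530 -0.00:531 -0.01:529 -0.02:525 -0.03:527 -0.04:527 -0.05:486 -0.06:53 -0.07:54 -0.08:53 -0.09:53 -0.10:52 -0.11:50 -0.12:5 -0.13:5 -0.14:1 -0.15:104 
0.45499999999999996: 0.03:518 0.02:522 0.01:523 -0.00:523 -0.01:523 -0.02:521 -0.03:523 -0.04:523 -0.05:485 -0.06:53 -0.07:54 -0.08:52 -0.09:52 -0.10:53 -0.11:53 -0.12:3 -0.13:2 -0.14:102 -0.15:103 
0.475: 0.03:504 0.02:504 0.01:504 -0.00:504 -0.01:503 -0.02:511 -0.03:513 -0.04:513 -0.05:54 -0.06:53 -0.07:53 -0.08:53 -0.09:54 -0.10:56 -0.11:53 -0.12:4 -0.13:3 -0.14:2 -0.15:103 
0.495: 0.03:496 0.02:497 0.01:496 -0.00:496 -0.01:497 -0.02:501 -0.03:502 -0.04:502 -0.05:52 -0.06:53 -0.07:53 -0.08:55 -0.09:54 -0.10:55 -0.11:49 -0.12:4 -0.13:5 -0.14:3 -0.15:2 
0.505: 0.03:486 0.02:487 0.01:487 -0.00:489 -0.01:489 -0.02:493 -0.03:495 -0.04:495 -0.05:54 -0.06:54 -0.07:55 -0.08:54 -0.09:54 -0.10:53 -0.11:4 -0.12:4 -0.13:3 -0.14:4 -0.15:5
```

```bash
python3 -m crank '[[[-1,0,0,40,0,0,0],[-1,0,0,0,0,0,0]]]' >/dev/null; python3 -m crank '[[[-1,0,0,-50,0,0,0],[-1,0,-10,-50,0,0,0],[-1,0,-20,-40,0,0,0],[-1,0,-20,0,0,0,0]]]'; python3 - <<'E'
from h import *
im=get_image('wrist');save(im,'w2');print(np.round(im['tool_from_camera'],3))
for q in place_of(im,'stamp'):print(q)
E
```

```text
t: 7.82
ee_pos: [0.4617, 0.0549, 0.1892]
ee_rot: [0.998, 0.07, 0.003, -0.001]
force: [-0.2, -0.8, 0.7]
gripper_width: 0.0002
[[ 1.    -0.     0.     0.   ]
 [ 0.     0.965  0.264 -0.072]
 [-0.    -0.264  0.965 -0.162]
 [ 0.     0.     0.     1.   ]]
{'point': [414.5, 246.7], 'confidence': 0.67}
```

View pics/w2.png

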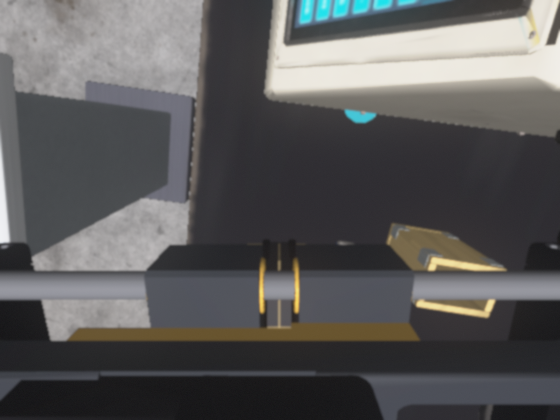

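```bash
python3 -m crank '[[[-1,0,0,-50,0,0,0],[-1,0,0,0,9,0,0],[-1,0,0,0,8,0,3],[-1,0,0,0,8,0,3],[-1,0,0,0,0,0,3]]]'; python3 go.py 0.62 0.06 0.24 -1.7 25
```

```text
t: 8.55
ee_pos: [0.4595, 0.0507, 0.2343]
ee_rot: [0.976, -0.013, -0.025, -0.215]
force: [-0.6, 1.0, 0.3]
gripper_width: 0.0002
t 8.55 pos [0.4595 0.0507 0.2343] F [-0.6  1.   0.3] w 0.0002
axes x,y,z:
 [[ 0.998 -0.014 -0.055]
 [-0.035 -0.907 -0.42 ]
 [-0.044  0.421 -0.906]]
shift [159.8 -16.5  -8.3]
turn [ 0.1  2.5 -0.3]
```

```bash
python3 -m crank '[[[-1,40,-4,-2,0,2,0],[-1,40,-4,-2,0,0,0],[-1,40,-4,-2,0,0,0],[-1,40,-4,-2,0,0,0]]]'; python3 go.py 0.625 0.07 0.085 -1.7 25
```

```text
t: 9.05
ee_pos: [0.621, 0.062, 0.244]
ee_rot: [0.977, -0.012, -0.008, -0.214]
force: [-0.6, 0.1, 1.4]
gripper_width: 0.0005
t 9.05 pos [0.621 0.062 0.244] F [-0.6  0.1  1.4] w 0.0005
axes x,y,z:
 [[ 1.    -0.02  -0.022]
 [-0.028 -0.908 -0.418]
 [-0.011  0.419 -0.908]]
shift [  7.2  59.1 147.7]
turn [0.3 0.6 0.1]
```

```bash
python3 -m crank '[[[-1,4,13,50,0,0,0],[-1,3,22,50,0,0,0],[-1,0,24,48,0,0,0],[-1,0,0,0,0,0,0]]]'; python3 go.py 0.625 0.05 0.085 -1.7 25; python3 prof.py .63; python3 - <<'E'
from h import *
im=get_image('top');save(im,'t3')
im=get_image('scene');save(im,'s3')
E
```

```text
t: 9.55
ee_pos: [0.6212, 0.0705, 0.0815]
ee_rot: [0.977, -0.013, -0.012, -0.214]
force: [0.2, -0.2, 1.6]
gripper_width: 0.0006
t 9.55 pos [0.6212 0.0705 0.0815] F [ 0.2 -0.2  1.6] w 0.0006
axes x,y,z:
 [[ 0.999 -0.021 -0.028]
 [-0.031 -0.908 -0.418]
 [-0.017  0.418 -0.908]]
shift [  4.1  17.1 -11.8]
turn [ 0.3  1.  -0.1]
0.6: 0.03:- 0.02:- 0.01:- -0.00:3 -0.01:33 -0.02:3 -0.03:497 -0.04:502 -0.05:501 -0.06:499 -0.07:494 -0.08:492 -0.09:488 -0.10:479 -0.11:472 -0.12:463 -0.13:461 -0.14:455 -0.15:4 
0.61: 0.03:- 0.02:- 0.01:- -0.00:- -0.01:11 -0.02:13 -0.03:3 -0.04:501 -0.05:503 -0.06:499 -0.07:493 -0.08:488 -0.09:483 -0.10:475 -0.11:460 -0.12:456 -0.13:459 -0.14:454 -0.15:445 
0.63: 0.03:- 0.02:- 0.01:- -0.00:- -0.01:- -0.02:0 -0.03:4 -0.04:5 -0.05:495 -0.06:495 -0.07:491 -0.08:484 -0.09:469 -0.10:466 -0.11:462 -0.12:456 -0.13:450 -0.14:447 -0.15:438 
0.65: 0.03:- 0.02:- 0.01:- -0.00:- -0.01:- -0.02:- -0.03:- -0.04:4 -0.05:5 -0.06:484 -0.07:486 -0.08:481 -0.09:474 -0.10:464 -0.11:457 -0.12:447 -0.13:436 -0.14:422 -0.15:3 
0.66: 0.03:- 0.02:- 0.01:- -0.00:- -0.01:- -0.02:- -0.03:- -0.04:- -0.05:4 -0.06:472 -0.07:480 -0.08:479 -0.09:472 -0.10:460 -0.11:450 -0.12:434 -0.13:6 -0.14:6 -0.15:3
```

View pics/t3.png

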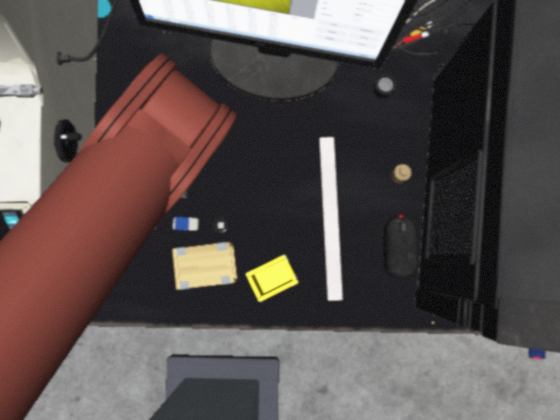

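View pics/s3.png

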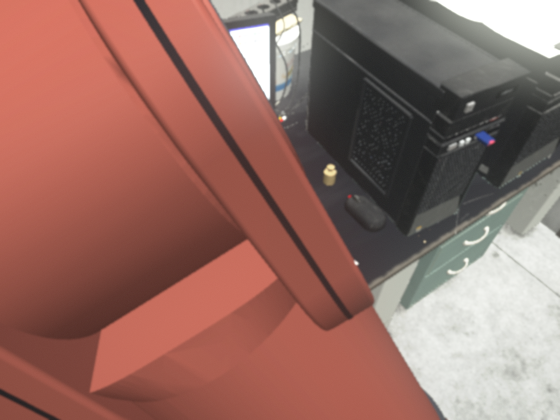

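```bash
python3 -m crank '[[[-1,2,9,-6,0,0,0],[-1,0,3.6,-1.7,0,0,0],[-1,0,3.6,-1.7,0,0,0],[-1,0,3.6,-1.7,0,0,0],[-1,0,3.6,-1.7,0,0,0],[-1,0,3.6,-1.7,0,0,0],[-1,0,3.6,-1.7,0,0,0],[-1,0,3.6,-1.7,0,0,0],[-1,0,3.6,-1.7,0,0,0]]]'; python3 - <<'E'
from h import *
im=get_image('wrist');save(im,'w4')
im=get_image('top');save(im,'t4')
E
```

```text
t: 10.82
ee_pos: [0.625, 0.0282, 0.0864]
ee_rot: [0.977, -0.012, -0.008, -0.214]
force: [-0.4, 0.7, 0.5]
gripper_width: 0.0002
```

View pics/w4.png

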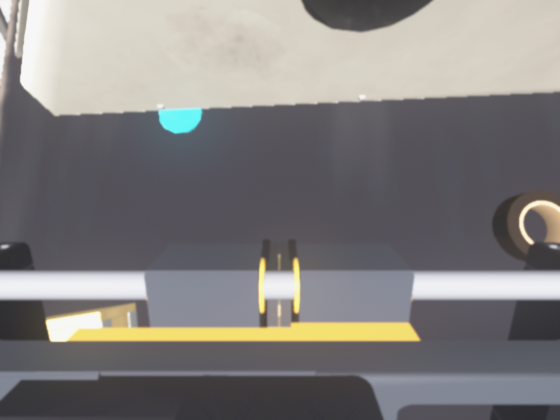

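View pics/t4.png

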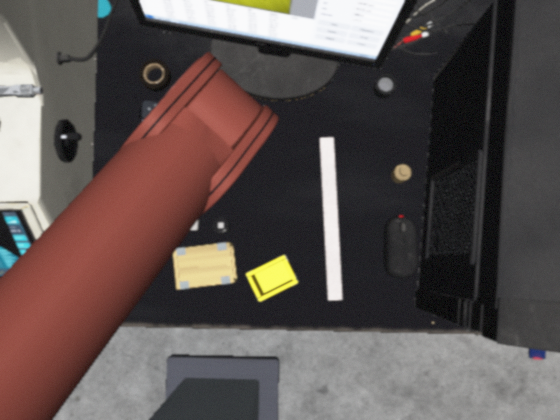

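```bash
python3 -m crank '[[[-1,0,3.6,-1.7,0,0,0],[-1,0,3.6,-1.7,0,0,0],[-1,0,3.6,-1.7,0,0,0],[-1,0,3.6,-1.7,0,0,0],[-1,0,3.6,-1.7,0,0,0],[-1,0,3.6,-1.7,0,0,0],[-1,0,3.6,-1.7,0,0,0],[-1,0,3.6,-1.7,0,0,0],[-1,0,0,0,0,0,0],[-1,0,0,0,0,0,0]]]'; python3 - <<'E'
from h import *
im=get_image('top');save(im,'t5')
E
```

```text
t: 12.18
ee_pos: [0.6246, -0.0031, 0.0869]
ee_rot: [0.977, -0.012, -0.008, -0.215]
force: [-0.0, -1.0, 0.2]
gripper_width: 0.0007
```

View pics/t5.png

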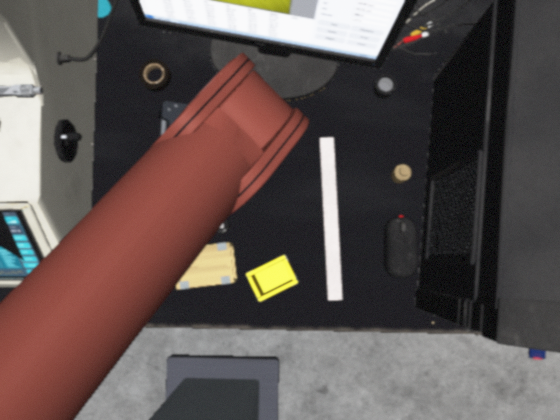

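```bash
python3 -m crank '[[[-1,0,3.6,-1.7,0,0,0],[-1,0,3.6,-1.7,0,0,0],[-1,0,3.6,-1.7,0,0,0],[-1,0,0,0,0,0,0],[-1,0,0,0,0,0,0],[-1,0,0,0,0,0,0]]]'; python3 -m crank '[[[-1,0,-10,-50,0,0,0],[-1,0,-10,-50,0,0,0],[-1,0,0,-50,-8,0,0],[-1,0,0,0,-8,0,0],[-1,0,0,0,-9,0,0]]]';python3 go.py .5 .1 .25; python3 - <<'E'
from h import *
im=get_image('wrist');save(im,'w6')
E
```

```text
t: 12.98
ee_pos: [0.6243, -0.0149, 0.087]
ee_rot: [0.977, -0.012, -0.008, -0.215]
force: [-0.4, 0.3, 0.2]
gripper_width: 0.0003
t: 13.6
ee_pos: [0.6268, -0.061, 0.233]
ee_rot: [1.0, -0.011, -0.009, 0.004]
force: [-0.1, 1.3, -0.4]
gripper_width: 0.0005
t 13.6 pos [ 0.6268 -0.061   0.233 ] F [-0.1  1.3 -0.4] w 0.0005
axes x,y,z:
 [[ 1.    -0.022 -0.018]
 [-0.022 -1.     0.008]
 [-0.018 -0.007 -1.   ]]
shift [-130.6 -158.1  -15.9]
```

View pics/w6.png

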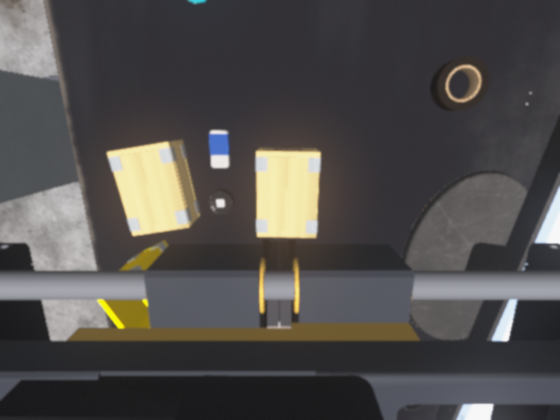

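```bash
python3 -m crank '[[[-1,-40,-44,0,0,0,0],[-1,-20,-44,0,0,0,0],[-1,0,0,32,0,0,0],[-1,0,0,0,0,0,0]]]'; python3 - <<'E'
from h import *
im=get_image('wrist');save(im,'w7');print(im['fovy'])
print(place_of(im,'stamp'),find_in(im,'stamp'))
cv2.imwrite('pics/w7c.png',cv2.resize(im['pixels'][120:260,50:450,::-1],None,fx=2,fy=2,interpolation=cv2.INTER_CUBIC))
E
```

```text
t: 14.15
ee_pos: [0.566, 0.0302, 0.199]
ee_rot: [1.0, -0.01, -0.012, 0.002]
force: [0.3, -1.2, 0.2]
gripper_width: 0.0007
68.10627351743307
[{'point': [346.9, 234.0], 'confidence': 0.87}] [{'point': [342.0, 235.3], 'confidence': 0.72}]
```

View pics/w7.png

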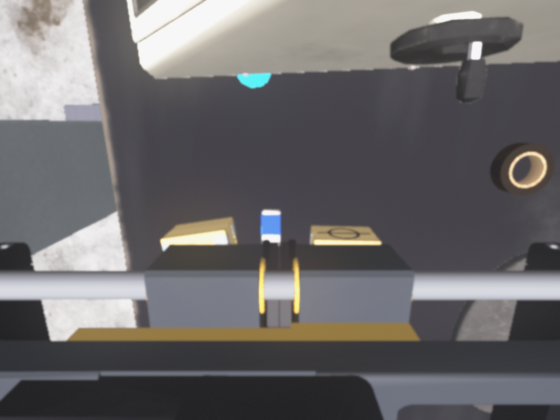

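View pics/w7c.png

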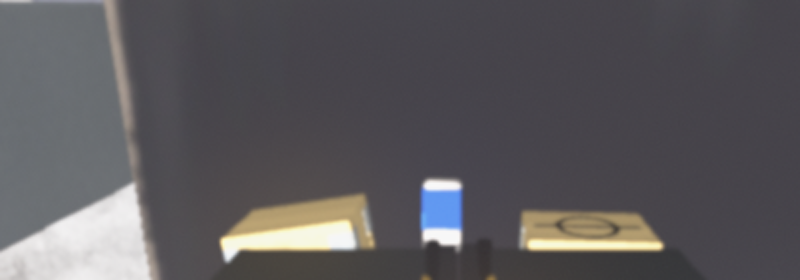

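Far crate bears the stamp: the ring with bar shows at (345,235). The near crate's underside at (200,232) is blank. Next I measure the far crate.

```bash
python3 -m crank '[[[-0.42,40,40,-20,0,0,0],[-0.42,30,45,-20,0,0,0],[-0.42,0,0,0,0,0,0]]]'; cat > wm.py <<'E'
from h import *
np.set_printoptions(precision=4,suppress=True)
s=get_state();im=get_image('wrist');save(im,'wm%d'%(s['t']*100));d=im['depth'];v,u=np.mgrid[:420,:560]
P=(np.stack([(u-im['cx'])/f(im)*d,(v-im['cy'])/f(im)*d,d,np.ones_like(d)],-1)@T(im,s).T)[...,:3]
for x0,x1 in((.36,.53),(.58,.75)):
    m=(d>0)&(P[...,2]>.042)&(P[...,2]<.062)&(P[...,0]>x0)&(P[...,0]<x1)&(v<245);q=P[m][:,:2].astype(np.float32)
    if len(q)>50:
        r=cv2.minAreaRect(q);print(len(q),r,P[m][:,2].mean());print(cv2.boxPoints(r))
E
python3 wm.py
```

```text
t: 14.68
ee_pos: [0.638, -0.065, 0.2419]
ee_rot: [1.0, -0.015, -0.009, 0.004]
force: [0.6, 0.6, 0.2]
gripper_width: 0.0211
5195 ((0.4757764935493469, -0.06003726273775101), (0.0719633549451828, 0.10013607144355774), 7.888513088226318) 0.049734302894094716
[[ 0.4333 -0.0154]
 [ 0.447  -0.1146]
 [ 0.5183 -0.1047]
 [ 0.5045 -0.0055]]
5095 ((0.6327630281448364, -0.06875686347484589), (0.10010509192943573, 0.07092534750699997), 87.73148345947266) 0.049909851080697815
[[ 0.5953 -0.1174]
 [ 0.6662 -0.1202]
 [ 0.6702 -0.0201]
 [ 0.5993 -0.0173]]
```

```bash
python3 -m crank '[[[-0.42,0,-48,20,0,0,0],[-0.42,0,-48,20,0,0,0.5],[-0.42,0,0,0,0,0,0]]]'; python3 go.py .6375 .03 .024 -2.3 0
```

```text
t: 15.1
ee_pos: [0.6368, 0.0458, 0.197]
ee_rot: [1.0, -0.01, -0.012, 0.001]
force: [-0.3, -0.5, 0.3]
gripper_width: 0.0253
t 15.1 pos [0.6368 0.0458 0.197 ] F [-0.3 -0.5  0.3] w 0.0253
axes x,y,z:
 [[ 0.999 -0.021 -0.024]
 [-0.021 -1.     0.002]
 [-0.024 -0.002 -1.   ]]
shift [  5.2  15.4 172.9]
turn [0.1 1.4 1.1]
```

```bash
python3 -m crank '[[[-0.42,5,15,0,0,1.4,1.1],[-0.42,0,0,58,0,0,0],[-0.42,0,0,58,0,0,0],[-0.42,0,0,56,0,0,0],[-0.42,0,0,0,0,0,0]]]'; python3 go.py .6275 -.19 .024 -2.3 0
```

```text
t: 15.72
ee_pos: [0.6403, 0.0205, 0.0245]
ee_rot: [1.0, -0.026, -0.001, 0.003]
force: [-0.4, -0.1, 0.7]
gripper_width: 0.0251
t 15.72 pos [0.6403 0.0205 0.0245] F [-0.4 -0.1  0.7] w 0.0251
axes x,y,z:
 [[ 0.999 -0.052 -0.001]
 [-0.052 -0.999  0.006]
 [-0.002 -0.006 -1.   ]]
shift [ -1.9 210.9   1.8]
turn [ 0.4  0.1 -0.7]
```

```bash
python3 -m crank '[[[-0.42,-2,15,0,0,0,-0.7],[-0.42,0,8,0,0,0,0],[-0.42,0,6,0,0,0,0],[-0.42,0,8,0,0,0,0],[-0.42,0,8,0,0,0,0],[-0.42,0,8,0,0,0,0],[-0.42,0,8,0,0,0,0],[-0.42,0,8,0,0,0,0],[-0.42,0,8,0,0,0,0],[-0.42,0,8,0,0,0,0],[-0.42,0,8,0,0,0,0],[-0.42,0,8,0,0,0,0]]]'; python3 go.py .6275 -.19 .024 -2.3 0; python3 - <<'E'
from h import *
im=get_image('top');save(im,'t8')
E
```

```text
t: 17.23
ee_pos: [0.6369, -0.0786, 0.0272]
ee_rot: [1.0, -0.018, 0.002, 0.002]
force: [0.7, 0.9, -0.7]
gripper_width: 0.0255
t 17.23 pos [ 0.6369 -0.0786  0.0272] F [ 0.7  0.9 -0.7] w 0.0255
axes x,y,z:
 [[ 0.999 -0.036  0.003]
 [-0.036 -0.999  0.004]
 [ 0.003 -0.005 -1.   ]]
shift [ -5.3 111.6   3.7]
turn [ 0.3 -0.2  0.2]
```

View pics/t8.png

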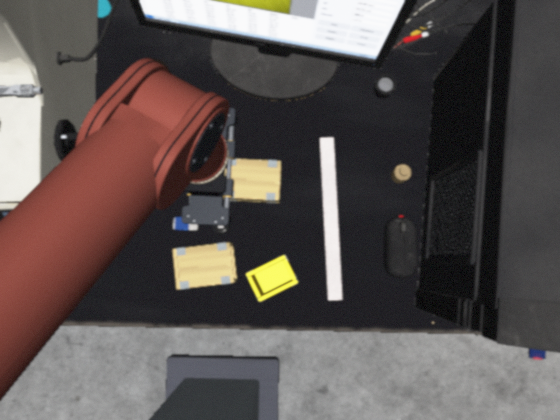

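```bash
python3 -m crank '[[[-0.42,-1,8,1,0,0,0],[-0.42,0,10,1,0,0,0],[-0.42,0,10,1,0,0,0],[-0.42,-1,10,0,0,0,0],[-0.42,0,10,0,0,0,0],[-0.42,-1,10,0,0,0,0],[-0.42,0,10,0,0,0,0],[-0.42,0,10,0,0,0,0],[-0.42,0,10,0,0,0,0],[-0.42,0,10,0,0,0,0],[-0.42,0,7,0,0,0,0],[-0.42,0,0,0,0,0,0]]]'; python3 go.py .6275 -.22 .024 -2.3 0; cat > tm.py <<'E'
from h import *
np.set_printoptions(precision=4,suppress=True)
im=get_image('top');save(im,'tm%d'%(get_state()['t']*100));d=im['depth'];v,u=np.mgrid[:420,:560]
P=(np.stack([(u-im['cx'])/f(im)*d,(v-im['cy'])/f(im)*d,d,np.ones_like(d)],-1)@T(im).T)[...,:3]
px=im['pixels'].astype(int)
w=(px[...,0]-px[...,2]>35)&(d>0)&(P[...,2]>.042)&(P[...,2]<.062)
for n,(a,b,c,e) in dict(near=(.4,.54,-.135,.02),far=(.57,.72,-.37,.03)).items():
    m=w&(P[...,0]>a)&(P[...,0]<b)&(P[...,1]>c)&(P[...,1]<e);q=P[m][:,:2].astype(np.float32)
    r=cv2.minAreaRect(q);print(n,len(q),r,P[m][:,2].mean());print(cv2.boxPoints(r))
E
python3 tm.py
```

```text
t: 18.77
ee_pos: [0.6302, -0.1838, 0.0249]
ee_rot: [1.0, -0.019, 0.002, 0.002]
force: [0.7, -0.3, -0.2]
gripper_width: 0.0257
t 18.77 pos [ 0.6302 -0.1838  0.0249] F [ 0.7 -0.3 -0.2] w 0.0257
axes x,y,z:
 [[ 0.999 -0.037  0.004]
 [-0.037 -0.999  0.005]
 [ 0.004 -0.005 -1.   ]]
shift [-1.3 36.2  1.1]
turn [ 0.3 -0.2  0.2]
near 1130 ((0.47687625885009766, -0.0680244192481041), (0.06953364610671997, 0.0798497200012207), 7.962350368499756) 0.05027307616788652
[[ 0.4369 -0.0333]
 [ 0.448  -0.1124]
 [ 0.5168 -0.1027]
 [ 0.5058 -0.0237]]
far 1521 ((0.6219273209571838, -0.25523725152015686), (0.0774347111582756, 0.07021365314722061), 88.16166687011719) 0.050226383743100074
[[ 0.5856 -0.2928]
 [ 0.6558 -0.2951]
 [ 0.6583 -0.2177]
 [ 0.5881 -0.2154]]
```

```bash
python3 -m crank '[[[-0.42,0,8,0,0,0,0],[-0.42,0,8,0,0,0,0],[-0.42,0,8,0,0,0,0],[-0.42,0,6,0,0,0,0],[-0.42,0,4,0,0,0,0],[-0.42,0,2,0,0,0,0],[-0.42,0,0,0,0,0,0],[-0.42,0,0,0,0,0,0]]]';python3 tm.py
```

```text
t: 19.82
ee_pos: [0.6291, -0.2188, 0.025]
ee_rot: [1.0, -0.018, 0.002, 0.002]
force: [0.1, -0.2, 0.6]
gripper_width: 0.0252
near 150 ((0.45342913269996643, -0.09938489645719528), (0.023350706323981285, 0.04740002751350403), 46.231224060058594) 0.050140728310105395
[[ 0.4282 -0.0914]
 [ 0.4625 -0.1242]
 [ 0.4786 -0.1073]
 [ 0.4444 -0.0746]]
far 1340 ((0.6203766465187073, -0.29298317432403564), (0.07178977131843567, 0.07067890465259552), 87.76362609863281) 0.050069044158682824
[[ 0.5837 -0.3275]
 [ 0.6543 -0.3302]
 [ 0.6571 -0.2585]
 [ 0.5865 -0.2557]]
```

```bash
python3 -m crank '[[[-0.42,0,-10,0,0,0,0],[-0.42,0,-20,0,0,0,0],[-0.42,0,0,-50,0,0,0],[-0.42,0,0,-60,0,0,0],[-0.42,0,0,-60,0,0,0],[-0.42,-35,-45,-30,0,0,0],[-0.42,-35,-45,0,0,0,0],[-0.42,-35,-45,0,0,0,0],[-0.42,-35,-45,0,0,0,0],[-0.42,-30,-45,0,0,0,0],[-0.42,0,0,0,0,0,0],[-0.42,0,0,0,0,0,0]]]';python3 tm.py; python3 - <<'E'
from h import *
np.set_printoptions(precision=4,suppress=True)
import glob
im=get_image('top');save(im,'tfin')
for t in ['puck','eraser','weight','mouse']:
    q=place_of(im,t);print(t,[(np.round(atz(im,k['point'],0),4),round(k['confidence'],2)) for k in q[:2]])
a=atz(im,(327,138),0);b=atz(im,(335.5,300),0);print('tape ends',a,b)
E
```

```text
t: 21.38
ee_pos: [0.479, 0.0285, 0.2251]
ee_rot: [1.0, -0.018, 0.002, 0.002]
force: [0.8, -0.4, -0.9]
gripper_width: 0.0249
near 2055 ((0.4756055176258087, -0.057751722633838654), (0.06996852904558182, 0.10047157853841782), 7.882620334625244) 0.0502754356143551
[[ 0.4341 -0.0128]
 [ 0.4478 -0.1123]
 [ 0.5171 -0.1027]
 [ 0.5034 -0.0032]]
far 2016 ((0.6206201910972595, -0.27856987714767456), (0.10033465921878815, 0.07035604119300842), 87.94937896728516) 0.05009996215931237
[[ 0.5837 -0.3274]
 [ 0.654  -0.33  ]
 [ 0.6576 -0.2297]
 [ 0.5873 -0.2272]]
puck [(array([ 0.5512, -0.0803,  0.    ]), 0.8), (array([ 0.5502, -0.0185,  0.    ]), 0.63)]
eraser [(array([ 0.555 , -0.0155,  0.    ]), 0.76), (array([ 0.5641, -0.2822,  0.    ]), 0.36)]
weight [(array([ 0.6494, -0.4109,  0.    ]), 0.5)]
mouse [(array([ 0.5135, -0.4128,  0.    ]), 0.9), (array([ 0.6433, -0.4075,  0.    ]), 0.61)]
tape ends [ 0.7154 -0.2759  0.    ] [ 0.4163 -0.2936  0.    ]
```

View pics/tfin.png

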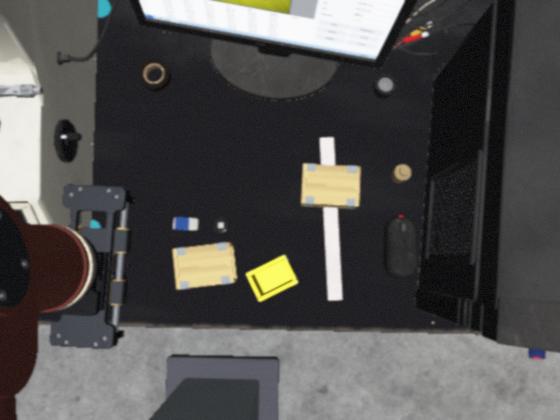

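The stamped crate lies centred on the tape at (331,186). The other crate lies at (205,266), and the small things haven't moved.

```bash
python3 -c "
from workcell import *
print(close_job())"
```

```text
the job is handed in; nothing more can be done
None
```

I tipped both crates to the right, near one first. The stamp, seen with the wrist camera, is on the underside of the far crate. I pushed that crate along the bench to the tape and handed the job in. The arm's clock was at about 21 s, and no verdict was given.

Last checks:
- **Stamped crate:** it lies flat (top about 50 mm high), open end to the right. Its middle is at (0.621, -0.279), about 3 mm from the tape's centre line.
- **Other crate:** it lies flat at (0.476, -0.058), about 82 mm from its start and well short of the tape.
- **Other things:** puck, eraser, weight and mouse read within about 6 mm of where they were at the start, which is within measuring error. The yellow crate looks unmoved in the last picture; I didn't measure it again.
- **Robot:** the gripper was clear of everything, at 0.225 m height.

No check failed. The arm hid the far crate's fall from the fixed cameras, so I only confirmed it afterwards with the wrist camera.

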